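# Tip the sorting tray and lay the brass medallion on the carved plaque

### The job

The brass medallion lies in the wooden sorting tray, too thin to pick off its floor. Tip the tray so that the medallion slides by itself into the notched point of the V, without touching it with the fingers until it is there, and set the tray down flat where it stood. Then take the medallion out at the notches and lay it flat on the round seat of the sloping plaque, inside the ring of carved leaves, without dropping it; leave the tools, the oilstone and the glue bottle as they are.

Things in the scene. Friction and masses are not known exactly. Their poses are not given: they have to be found in the camera images.
- tray: Loose dark wooden sorting tray, 0.35 to 0.55 kg, 220 mm long (its x) by 130 wide (its y), flat on the bench; its V end (-x) faces the robot within 18 degrees. Origin: centre of the underside, z up. Floor top at z = 12 mm, walls 10 to 12 mm thick, rim at z = 22 mm. Inside 110 mm wide from the back wall (inner face x = +98 mm) to x = -53 mm, then both walls close in at 40 degrees to the x axis, forming the V.
- tray_handle (a point): Grip point of the tray's handle: a pale upright wooden tab on the back wall, 12 mm thick along the tray's x, 76 mm wide along y. This point is at tray x = +104 mm, y = 0, z = 44 mm, in the middle of its thickness; the tab's top is at z = 64 mm, the rim at its foot at z = 22 mm. Axes as the tray.
- tray_front (a point): Middle of the tray's front bottom edge (tray x = -110 mm, z = 0), the edge to leave on the bench as the pivot when the handle end is lifted. Waxed inside: the medallion begins to slide at 10 to 13 degrees of tip and runs right down the V by 25 to 30 degrees. The V is cut off here by an open notch 32 mm wide (y) with no floor from x = -100 to -110 mm. Axes as the tray.
- tray_slot (a point): Centre of the finger opening cut right through the tray's floor behind the point of the V, on the centre line: from tray x = -60 to -25 mm, 34 mm wide (y); this point is level with the floor's top, 12 mm above the bench. The medallion slides across it. Axes as the tray.
- tray_corner (a point): Where the medallion's centre lies once it rests in the point of the V against both walls (tray x = -80 mm, y = 0, z = 13.5 mm). There its front rim juts 5 mm out over the front notch and its rear rim 5 mm over the floor opening, so fingers closing along the tray's x can reach past its edges, down nearly to the bench, on both sides. Axes as the tray.
- medallion: Brass disc, 50 mm in diameter, 3 mm thick, about 50 g. Origin at its centre (half-way up), z along the disc's axis. Starts flat on the tray's floor in the wide part, within 28 mm of the centre line.
- seat (a point): Where the medallion's centre (half-way up) must lie on the plaque. The fixed plaque rises away from the robot at 28 degrees: this point's z is the slope's outward normal, x points up the slope, y level across it. The seat is a round boss 36 mm across, its top 1.5 mm below this point, so the disc overhangs it by 7 mm. 3 leaves up-slope and 3 down-slope begin 27.5 mm from its axis, tops 3.5 mm above this point.
- plaque_ground (a point): A point on the plaque's flat ground, 55 mm up the slope from the middle of the seat. The ground lies 10 mm below the boss's top. At the left and right of the seat (seat's +y and -y) the leaves leave an opening about 40 mm wide, down to the ground, for the fingers; a border 8 mm high runs 68 to 78 mm either side. Ignore this point's axes.
- gouge_mid: Bystander: carving gouge, 220 mm, 25 mm high, lying along its x between the tray and the stand.
- gouge_left: Bystander: gouge lying on the left side of the bench, 25 mm high.
- gouge_right: Bystander: gouge lying on the right side of the bench, 25 mm high.
- mallet: Bystander: round wooden mallet standing on its head, 92 mm across, 215 mm high.
- oilstone: Bystander: grey oilstone in a wooden block, 65 x 170 x 38 mm.
- glue: Bystander: white glue bottle, 56 mm across, 130 mm high.
- brush: Bystander: bench brush, 150 mm long, 20 mm high, lying along its x near the robot.
Mind the look-alikes: they are no part of the job. What is meant by the medallion is not black, and is the larger of those in its own colour.

How it is judged (in metres and radians):
On the way, in this order (a step that is already met when the one before it is completed fails the run):
1. with the tray tipped, the medallion has slid into the point of the V, untouched by the fingers (angle between tray's own z axis and vertical above 0.17 rad and distance between medallion and tray_corner below 0.006 m and contact force between the fingers and medallion below 0.1 N), for 0.2 s.
2. the tray is set down flat again with the medallion still in the point of the V (angle between tray's own z axis and vertical below 0.03 rad and height (world z) of tray below 0.004 m and distance between medallion and tray_corner below 0.01 m), for 0.2 s.
3. the medallion is lifted out of the tray in the fingers (z of medallion in the frame of tray above 0.04 m and contact force between the fingers and medallion above 1 N), for 0.1 s.
At the end, for the whole second after the job is handed in: The medallion lies still and flat (within 3.4 degrees of the slope) on the seat inside the leaves, its centre within 5 mm of the seat point; the tray stands flat on the bench (within 1.7 degrees), its origin within 60 mm of where it stood at the start (distance between medallion and seat below 0.005 m and angle between the z axis of medallion and the z axis of seat, either way round below 0.06 rad and linear speed of medallion below 0.01 m/s and angle between tray's own z axis and vertical below 0.03 rad and height (world z) of tray below 0.004 m and distance of tray from where it was at the start of the episode below 0.06 m); the robot touches nothing.
It fails at once if the fingers touch the medallion while it lies in the tray away from the point of the V (contact force between the fingers and medallion above 0.5 N and x of medallion in the frame of tray between -0.055 and 0.1 m and horizontal distance between medallion and tray below 0.12 m and z of medallion in the frame of tray below 0.022 m).
It fails at once if the medallion is dropped onto the plaque (it falls faster than 0.5 m/s there, out of the fingers) (distance between medallion and seat below 0.06 m and contact force between the fingers and medallion below 0.1 N and linear speed of medallion above 0.5 m/s).
It fails at once if a bystander (gouge, mallet, oilstone, glue bottle, brush) is shifted by more than 30 mm or knocked over (distance of any of gouge_mid, gouge_left, gouge_right, mallet, oilstone, glue, brush from where it was at the start of the episode above 0.03 m or angle between any of mallet, glue's own z axis and vertical above 0.5 rad).
It also fails if it takes over 54 s, if anything falls off the work surface, if the arm or the gripper's body presses on something with over 40 N, if the wrist force passes 120 N, or if a joint passes its speed limit or range.

### The arm

A 7-joint arm with a two-finger parallel gripper is mounted at the origin on the work surface. World frame = base frame: x ahead of the robot, y to its left, z up, the work surface at z = 0. Lengths are in mm, angles in rad, forces in N, time in s.
With the tool pointing down it reaches from about 350 to 775 mm from the base axis. Payload 3.1 kg.
Tool frame: the origin (TCP) lies at the very end of the fingers, on their centre line; the grasp point (between the pads) lies 19 mm behind it; z points along the fingers, y is the line along which they close (so a half turn about z gives the same grasp; the last joint's range is limited). The gripper opens to 85 mm and grips with 20 to 120 N. Pads are 22 mm wide; open, the fingers measure 114 mm over their backs; the gripper's body (76 mm by 85 mm) begins 54 mm behind the grasp point. The pads swing forward as they close: fully open they stand 13 mm farther back than shut.
Start: joints at [1.13, 0.311, 0.014, 1.512, -0.004, 1.319, -0.027], TCP at [213.605, -506.844, 191.804] pointing down, gripper open.
Joint ranges: [-2.7, 2.7], [-0.3, 1.91], [-1.27, 1.3], [0.12, 2.57], [-1.44, 4.58], [0.2, 2.03], [-3.05, 3.05]. Speed limits (rad/s): [2.79, 2.79, 3.14, 3.14, 3.14, 3.14, 3.14].

### API

Orientations are given as a unit quaternion [w, x, y, z].
In Python, from workcell import manip gives the robot as it stands.
- The arm moves only by the tool servo_tool, never from a script. Its argument "increments" is a list of rows, each an object with "linear": the shift along the tool's x, y, z in m, a list of three; "angular": the turn, a rotation vector about the tool's x, y, z in degrees, a list of three; "grip": the opening, from -1 (shut) to 1 (fully open). A call has 1 to 10 rows; each row is the pose to reach, as a shift and turn from the pose commanded when the call began, along the tool's axes at that moment; what a row does not reach only later rows make up. A row lasts 1/8 s, in which the tool goes at most 62.5 mm and 10.7 degrees, less where a joint would pass 70% of its speed; a pose out of reach is approached as far as the arm can. A call with a gripper value outside its range is refused whole. The fingers move at their own pace and stop on an object; "squeeze" is the grip in N (left out, the last holds). Time passes only in rows, so rows that repeat a pose let the fingers close. It gives the time, the measured TCP pose, the force, the opening and the grip force at its end, in the units of the state.
- manip.get_obs(): the state, without advancing time (a new reading comes with each control period).
- manip.grab_frame(name): name is "scene" or "top" or "wrist"; returns (picture, depth): 420x560x3 uint8, blue, green, red; 420x560 float32, mm along the optical axis (not along the pixel's ray), 0 where there is no reading.
- manip.camera_params(name): a dict with "fx", "fy", "cx", "cy" (pixels), "view" (4x4, takes a point from world to camera coordinates); the wrist camera has in their place "tool_from_camera" (4x4, takes a point from camera to tool coordinates, whose origin is the TCP and whose axes are the flange's). Camera axes: x right, y up, looking along -z (the intrinsics and any distortion apply to the point x, -y, -z); pixel columns grow to the right and rows downward; lengths in mm; the calibration is good to about 2 mm. A picture is of the moment at which its call begins: read the wrist's pose just before it. camera_params takes no time and is no camera call.
- manip.hand_in(): hands the job in; it is judged then, once.
The state is a dict: "t": time; "joint_pos": joint angles; "joint_vel": joint speeds; "tau": joint torques, N m; "tool_pos": TCP position; "tool_rot": TCP orientation; "contact_force": force on the tool from outside, world axes, zero at the start; "ft_torque": the same for the moment, N m; "finger_gap": finger opening in mm; "gripper_force": force on a finger pad.
Only numpy, scipy, OpenCV 4.12 (cv2) and the standard library are available. Lean on these libraries where they do the work, as an engineer would, in place of code of your own. Each camera call takes 0.05 s, during which the arm holds its last target. There are 200 camera calls.

## Working session

There is one attempt and no reset: what is moved stays moved. The work goes in short steps, Python scripts to look and compute and a tool call to move; the robot and the scene stay as the last step left them, time stands still between calls to the robot, and variables do not carry over. Pictures are saved under pics/ and viewed, at most 10 in all, crops included, and the job is handed in when it is done.

Besides the shell and the picture viewer there is one more tool, called after "Request:" as name(argument=value, ...), one argument or row to a line, values as JSON. servo_tool: Moves the arm, as the interface text tells. Its arguments: {"type":"object","properties":{"increments":{"type":"array"},"squeeze":{"type":"number"}},"required":["increments"]}

```bash
mkdir -p pics
cat > h.py <<'E'
import numpy as np, cv2
from workcell import manip
from scipy.spatial.transform import Rotation as R
def grab(n):
    o=manip.get_obs(); im,d=manip.grab_frame(n); np.savez(f'pics/{n}.npz',im=im,d=d,p=o['tool_pos'],q=o['tool_rot']); return im,d
def Rq(q): return R.from_quat([q[1],q[2],q[3],q[0]])
def pts(n,uv,depth=None,z=None):
    c=manip.camera_params(n); s=np.load(f'pics/{n}.npz'); out=[]
    for u,v in uv:
        w=s['d'][int(v)-1:int(v)+2,int(u)-1:int(u)+2]; dd=np.median(w)
        r=np.array([(u-c['cx'])/c['fx'],-(v-c['cy'])/c['fy'],-1.])
        if n=='wrist':
            T=np.eye(4);T[:3,:3]=Rq(s['q']).as_matrix();T[:3,3]=s['p'];M=T@np.array(c['tool_from_camera'])
        else: M=np.linalg.inv(np.array(c['view']))
        o=M[:3,3];g=M[:3,:3]@r
        k=dd if z is None else (z-o[2])/g[2]
        out.append(o+g*k)
    return np.array(out)
E
python3 - <<'E'
from h import *
for n in('top','scene'):
    im,d=grab(n); cv2.imwrite(f'pics/{n}1.png',cv2.resize(im,(800,600))) 
    c=manip.camera_params(n);print({k:(np.round(v,3).tolist() if k!='x' else 0) for k,v in c.items()})
o=manip.get_obs();print(o['t'],o['tool_pos'],o['tool_rot'],o['finger_gap'])
print({k:np.round(v,3).tolist() for k,v in manip.camera_params('wrist').items()})
E
```

```text
{'fx': 432.199, 'fy': 432.199, 'cx': 276.684, 'cy': 213.412, 'view': [[0.006, -1.0, -0.001, -13.275], [0.983, 0.006, 0.185, -574.92], [-0.185, -0.002, 0.983, -1197.179], [0.0, 0.0, 0.0, 1.0]]}
{'fx': 444.684, 'fy': 444.684, 'cx': 276.238, 'cy': 207.523, 'view': [[-0.466, 0.885, -0.004, 295.05], [-0.766, -0.401, 0.502, 390.531], [0.442, 0.238, 0.865, -1459.776], [0.0, 0.0, 0.0, 1.0]]}
0.1 [ 213.28376946 -506.17358559  190.81085294] [-1.02667711e-03  9.80177066e-01  1.98120666e-01 -2.59170908e-04] 85.29143346162265
{'fx': 307.165, 'fy': 307.165, 'cx': 277.323, 'cy': 206.473, 'tool_from_camera': [[-0.0, 0.946, 0.325, 83.239], [1.0, 0.0, 0.0, 1.036], [0.0, 0.325, -0.946, -181.777], [0.0, 0.0, 0.0, 1.0]]}
```

View pics/top1.png

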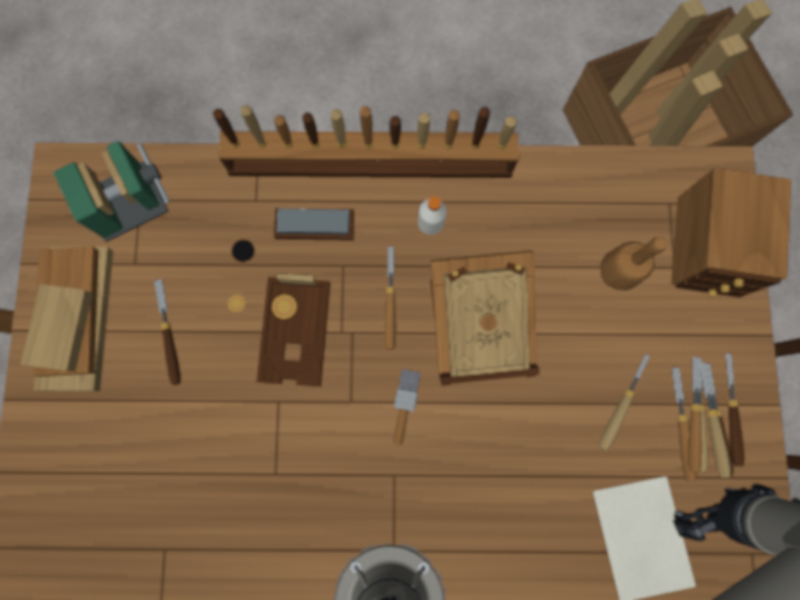

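View pics/scene1.png

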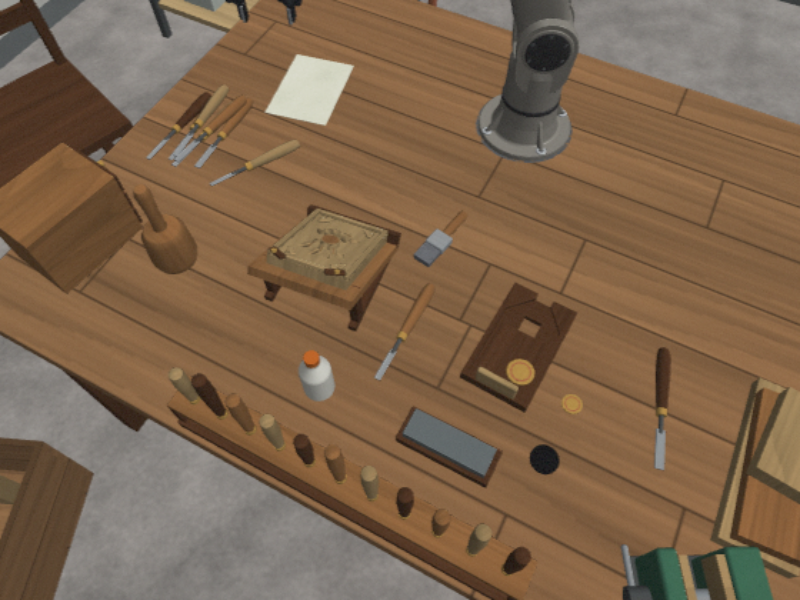

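Run:
```python
from h import *
s=.7
L=dict(bl=(269,278),br=(330,283),fl=(259,382),fr=(321,386),hl=(278,277),hr=(314,280),med=(284.5,307),slot=(293,352),boss=(487.5,322),gm_top=(390,250),gm_bot=(390,347),brush_t=(408,371),brush_b=(400,442),stone=(314,223))
for k,(u,v) in L.items():
    print(k,pts('top',[(u*s,v*s)]).round(0)[0],'z22',pts('top',[(u*s,v*s)],z=22).round(0)[0])
# plaque plane fit
g=[(u,v) for u in range(316,366,4) for v in range(196,260,4)]
P=pts('top',g);A=np.c_[P[:,:2],np.ones(len(P))]
for i in range(6):
    c=np.linalg.lstsq(A,P[:,2],rcond=None)[0];r=P[:,2]-A@c
    m=abs(r)<max(3,1.5*np.std(r));A,P=A[m],P[m]
print(c,len(P),np.degrees(np.arctan(np.hypot(c[0],c[1]))),np.degrees(np.arctan2(c[1],c[0])))
im=np.load('pics/top.npz')['im'];
a=cv2.resize(im[185:275,175:235],(400,600),interpolation=3);b=cv2.resize(im[170:275,300:380],(400,525),interpolation=3)
o=np.zeros((600,800,3),np.uint8);o[:600,:400]=a;o[:525,400:]=b;cv2.imwrite('pics/crop1.png',o)
```

```text
bl [637. 256.  18.] z22 [637. 255.  22.]
br [627. 127.  20.] z22 [627. 127.  22.]
fl [420. 266.  21.] z22 [420. 266.  22.]
fr [414. 142.   4.] z22 [413. 140.  22.]
hl [630. 229.  61.] z22 [639. 237.  22.]
hr [625. 156.  56.] z22 [633. 161.  22.]
med [576. 222.  14.] z22 [575. 220.  22.]
slot [484. 203.   2.] z22 [481. 199.  22.]
boss [ 534. -189.   99.] z22 [ 546. -201.   22.]
gm_top [701.   2.  14.] z22 [699.   2.  22.]
gm_bot [493.   1.  21.] z22 [493.   1.  22.]
brush_t [444. -37.  18.] z22 [444. -36.  22.]
brush_b [303. -21.  18.] z22 [303. -21.  22.]
stone [752. 162.  40.] z22 [757. 165.  22.]
[ 5.27324247e-01  6.17070323e-02 -1.83058673e+02] 156 27.964834760756936 6.674348540259821
```

View pics/crop1.png

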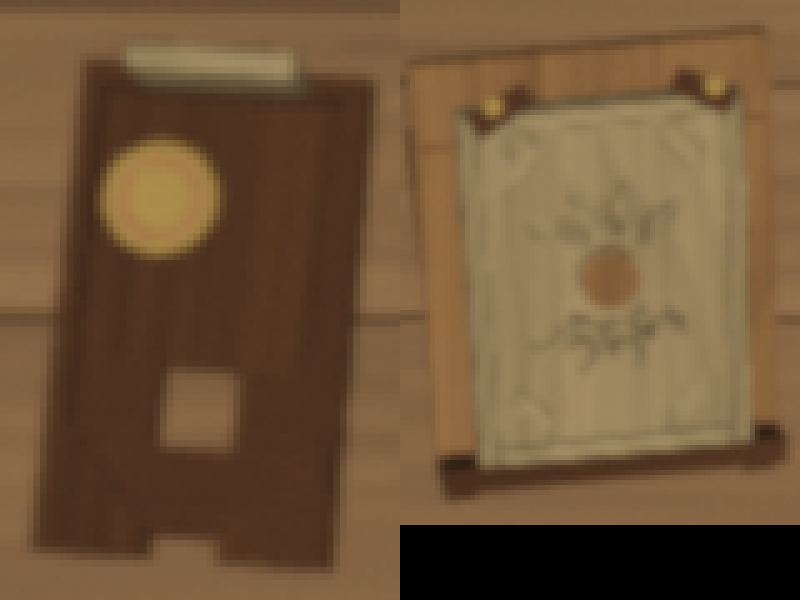

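```bash
cat >> h.py <<'E'
def frame(x,z):
    z=np.array(z,float);z/=np.linalg.norm(z);x=np.array(x,float);x=x-z*(x@z);x/=np.linalg.norm(x)
    return np.c_[x,np.cross(z,x),z]
def plan(p,M,p0=None,M0=None):
    o=manip.get_obs();p0=o['tool_pos'] if p0 is None else p0;M0=Rq(o['tool_rot']).as_matrix() if M0 is None else M0
    l=M0.T@(np.array(p)-p0)/1000;a=R.from_matrix(M0.T@M).as_rotvec(degrees=True)
    print('lin',l.round(4).tolist(),'ang',a.round(2).tolist(),'rows',(np.linalg.norm(l)/.0625).round(1),(np.linalg.norm(a)/10.7).round(1))
def yaw(d): return frame([np.cos(np.radians(d)),np.sin(np.radians(d)),0],[0,0,-1])
E
python3 - <<'E'
from h import *
print(pts('top',[(205,246.5),(202.75,267.5)],z=6).round(1), pts('top',[(342,225.4)]).round(1))
plan([627,180,140],yaw(86.3))
E
```

```text
[[482.9 202.2   6. ]
 [421.  206.5   6. ]] [[ 533.7 -191.    99.4]]
lin [0.6477, -0.4715, 0.0517] ang [-0.11, -0.06, -63.45] rows 12.8 5.9
```

Request:
servo_tool(
  increments=[
    {"linear": [0.648,-0.4715,0.0],"angular": [0,0,-63.5],"grip": -0.3},
    {"linear": [0.648,-0.4715,0.0],"angular": [0,0,-63.5],"grip": -0.3},
    {"linear": [0.648,-0.4715,0.0],"angular": [0,0,-63.5],"grip": -0.3},
    {"linear": [0.648,-0.4715,0.0],"angular": [0,0,-63.5],"grip": -0.3},
    {"linear": [0.648,-0.4715,0.0],"angular": [0,0,-63.5],"grip": -0.3},
    {"linear": [0.648,-0.4715,0.0],"angular": [0,0,-63.5],"grip": -0.3},
    {"linear": [0.648,-0.4715,0.0],"angular": [0,0,-63.5],"grip": -0.3},
    {"linear": [0.648,-0.4715,0.0],"angular": [0,0,-63.5],"grip": -0.3},
    {"linear": [0.648,-0.4715,0.0],"angular": [0,0,-63.5],"grip": -0.3},
    {"linear": [0.648,-0.4715,0.0],"angular": [0,0,-63.5],"grip": -0.3},
  ],
)

```text
t: 1.35
tool_pos: [537.1, 29.5, 191.4]
tool_rot: [0.0, 0.73, 0.684, -0.0]
contact_force: [1.3, -0.3, 0.7]
finger_gap: 29.6
gripper_force: 0.0
```

Run:
```python
from h import *
o=manip.get_obs();print(o['t'],o['tool_pos'],o['joint_pos'],o['finger_gap'])
plan([627,180,110],yaw(86.3))
```

```text
1.35 [537.05811171  29.52243484 191.41984432] [ 0.33000413  0.33594213 -0.5522196   1.52810015  0.17961718  1.32891849
 -0.30486622] 29.595917121143223
lin [0.156, 0.0801, 0.0813] ang [-0.02, 0.04, 0.01] rows 3.1 0.0
```

Request:
servo_tool(
  increments=[
    {"linear": [0.156,0.08,0.04],"angular": [0,0,0],"grip": -0.3},
    {"linear": [0.156,0.08,0.08],"angular": [0,0,0],"grip": -0.3},
    {"linear": [0.156,0.08,0.08],"angular": [0,0,0],"grip": -0.3},
    {"linear": [0.156,0.08,0.08],"angular": [0,0,0],"grip": -0.3},
    {"linear": [0.156,0.08,0.08],"angular": [0,0,0],"grip": -0.3},
  ],
)

```text
t: 1.98
tool_pos: [625.7, 178.6, 110.8]
tool_rot: [-0.0, 0.729, 0.684, -0.001]
contact_force: [0.5, -1.3, -0.4]
finger_gap: 29.9
gripper_force: 0.0
```

Run:
```python
from h import *
o=manip.get_obs();print(o['t'],o['tool_pos'],o['joint_pos'],o['finger_gap'])
im,d=grab('wrist');cv2.imwrite('pics/w1.png',cv2.resize(im,(800,600)))
```

```text
1.975 [625.70244392 178.59246498 110.81074129] [ 0.01749064  0.62858562 -0.53760554  1.30977794  0.31895041  1.29006791
 -0.586746  ] 29.938417963379425
```

View pics/w1.png

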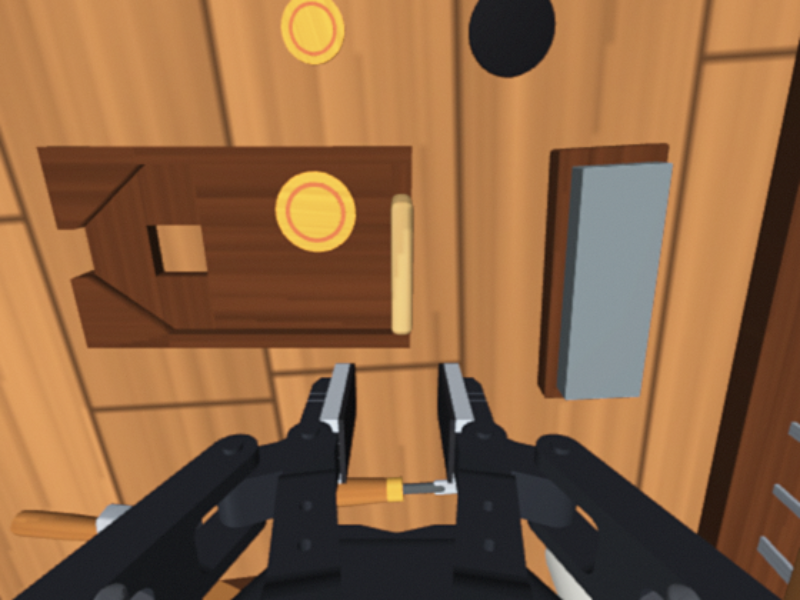

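Run:
```python
from h import *
s=.7
print(pts('wrist',[(401*s,197*s),(401*s,332*s)],z=64).round(1))
C=pts('wrist',[(412*s,147*s),(38*s,148*s),(410*s,347*s),(87*s,348*s),(53*s,228*s),(73*s,279*s)],z=22);print(C.round(1))
print(pts('wrist',[(316*s,212*s)],z=15).round(1))
```

```text
[[631.6 235.4  64. ]
 [627.1 160.3  64. ]]
[[639.8 258.9  22. ]
 [421.1 272.2  22. ]
 [631.8 130.4  22. ]
 [412.  143.2  22. ]
 [414.9 225.4  22. ]
 [417.3 192.1  22. ]]
[[577.8 224.   15. ]]
```

Run:
```python
from h import *
plan([628.6,185.5,28],yaw(86.5))
```

```text
lin [0.0084, 0.0016, 0.0841] ang [0.02, 0.08, -0.22] rows 1.4 0.0
```

Request:
servo_tool(
  increments=[
    {"linear": [0.0065,0.0005,0.04],"angular": [0,0,0],"grip": -0.3},
    {"linear": [0.0065,0.0005,0.06],"angular": [0,0,0],"grip": -0.3},
    {"linear": [0.0065,0.0005,0.083],"angular": [0,0,0],"grip": -0.3},
    {"linear": [0.0065,0.0005,0.083],"angular": [0,0,0],"grip": -0.3},
    {"linear": [0.0065,0.0005,0.083],"angular": [0,0,0],"grip": -0.8},
    {"linear": [0.0065,0.0005,0.083],"angular": [0,0,0],"grip": -1},
    {"linear": [0.0065,0.0005,0.083],"angular": [0,0,0],"grip": -1},
    {"linear": [0.0065,0.0005,0.083],"angular": [0,0,0],"grip": -1},
  ],
  squeeze=60,
)

```text
t: 3.02
tool_pos: [627.4, 185.5, 29.2]
tool_rot: [0.0, 0.729, 0.684, 0.0]
contact_force: [-0.1, -0.8, -1.0]
finger_gap: -0.2
gripper_force: 0.0
```

Run:
```python
from h import *
o=manip.get_obs();p0=o['tool_pos'];M0=Rq(o['tool_rot']).as_matrix();print(p0,M0.round(3),o['finger_gap'],o['gripper_force'],o['joint_pos'])
a=np.radians(-3.5);tx=np.array([np.cos(a),np.sin(a),0]);ty=np.array([-np.sin(a),np.cos(a),0])
pv=np.array([416.5,207.5,0])
for d in (4,8,12,16,20,24,28):
    Q=R.from_rotvec(-ty*np.radians(d)).as_matrix()
    plan(pv+Q@(p0-pv),Q@M0,p0,M0)
```

```text
[627.39494522 185.50715962  29.22809515] [[ 0.063  0.998  0.001]
 [ 0.998 -0.063  0.   ]
 [ 0.     0.001 -1.   ]] -0.202909899085709 0.0 [ 4.55402749e-04  7.02845150e-01 -5.14409223e-01  1.39710054e+00
  3.58756092e-01  1.13405604e+00 -6.27271881e-01]
lin [-0.0, -0.0025, -0.0147] ang [-4.0, 0.01, -0.0] rows 0.2 0.4
lin [-0.0, -0.0061, -0.0292] ang [-8.0, 0.02, -0.0] rows 0.5 0.7
lin [-0.0, -0.0107, -0.0434] ang [-12.0, 0.03, -0.0] rows 0.7 1.1
lin [-0.0, -0.0162, -0.0573] ang [-16.0, 0.04, -0.0] rows 1.0 1.5
lin [-0.0, -0.0227, -0.0707] ang [-20.0, 0.05, -0.0] rows 1.2 1.9
lin [-0.0001, -0.0301, -0.0837] ang [-24.0, 0.06, -0.0] rows 1.4 2.2
lin [-0.0001, -0.0385, -0.0961] ang [-28.0, 0.07, -0.01] rows 1.7 2.6
```

Run:
```python
from h import *
im,d=grab('wrist');cv2.imwrite('pics/w2.png',cv2.resize(im,(800,600)))
```

```text
(no output)
```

View pics/w2.png

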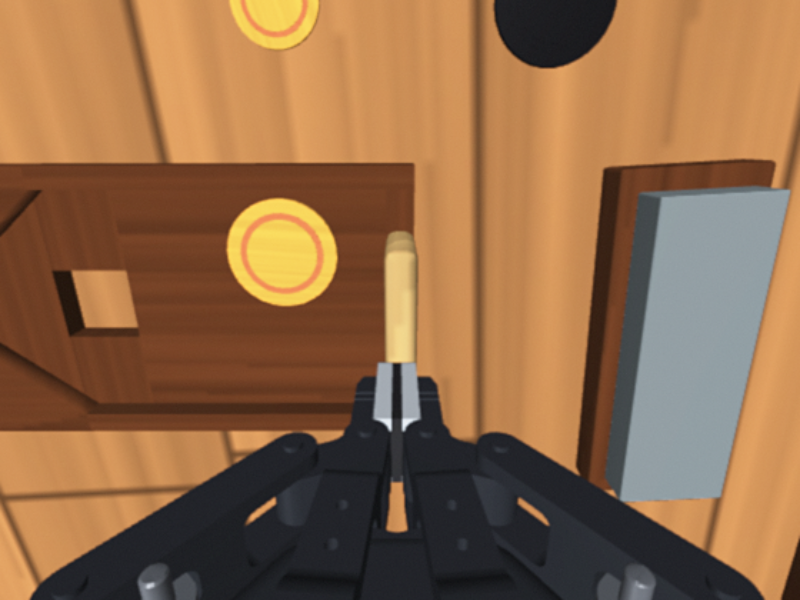

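Run:
```python
from h import *
s=np.load('pics/wrist.npz');o=manip.get_obs();T=Rq(s['q']).as_matrix()
for v in (236,250,300,350,358,366,375,390,410,430,450,480):
    for u in (382,400,412):
        q=pts('wrist',[(u*.7,v*.7)])[0]; print(v,u,s['d'][int(v*.7),int(u*.7)].round(0),q.round(0),(T.T@(q-s['p'])).round(0))
```

```text
236 382 201.0 [624. 229.  12.] [43. -7. 17.]
236 400 176.0 [632. 233.  36.] [48.  2. -7.]
236 412 181.0 [637. 231.  29.] [46.  7.  0.]
250 382 205.0 [623. 222.  11.] [36. -7. 18.]
250 400 155.0 [632. 233.  60.] [ 47.   1. -30.]
250 412 156.0 [636. 232.  59.] [ 47.   6. -29.]
300 382 211.0 [621. 198.  12.] [12. -7. 17.]
300 400 156.0 [631. 216.  64.] [ 30.   1. -35.]
300 412 156.0 [635. 215.  63.] [ 30.   6. -33.]
350 382 219.0 [619. 171.  12.] [-15.  -7.  17.]
350 400 162.0 [629. 196.  64.] [ 11.   1. -35.]
350 412 164.0 [634. 195.  63.] [ 10.   6. -34.]
358 382 222.0 [619. 166.  12.] [-20.  -7.  18.]
358 400 164.0 [629. 193.  64.] [  7.   1. -35.]
358 412 164.0 [634. 192.  63.] [  7.   6. -34.]
366 382 152.0 [623. 196.  75.] [ 10.  -5. -46.]
366 400 151.0 [629. 195.  75.] [ 10.   1. -46.]
366 412 153.0 [634. 194.  74.] [  9.   6. -45.]
375 382 147.0 [623. 195.  81.] [ 10.  -5. -52.]
375 400 148.0 [629. 195.  81.] [ 10.   1. -52.]
375 412 147.0 [633. 195.  81.] [  9.   5. -51.]
390 382 137.0 [624. 196.  91.] [ 10.  -4. -61.]
390 400 137.0 [629. 195.  91.] [ 10.   1. -61.]
390 412 137.0 [633. 195.  91.] [ 10.   5. -62.]
410 382 126.0 [624. 196. 102.] [ 10.  -4. -73.]
410 400 126.0 [629. 195. 102.] [ 10.   1. -73.]
410 412 127.0 [633. 195. 102.] [ 10.   5. -72.]
430 382 117.0 [624. 197. 113.] [ 11.  -4. -84.]
430 400 123.0 [629. 191. 106.] [  6.   1. -77.]
430 412 117.0 [632. 196. 113.] [ 11.   4. -84.]
450 382 108.0 [625. 197. 121.] [ 11.  -3. -91.]
450 400 126.0 [628. 185. 106.] [ -1.   1. -77.]
450 412 108.0 [632. 196. 121.] [ 11.   4. -91.]
480 382 99.0 [625. 195. 129.] [  10.   -3. -100.]
480 400 129.0 [628. 174. 106.] [-11.   1. -77.]
480 412 101.0 [632. 195. 130.] [  10.    4. -100.]
```

Request:
servo_tool(
  increments=[
    {"linear": [0,0.001,-0.01],"angular": [0,0,0],"grip": -0.3},
    {"linear": [0,0.001,-0.01],"angular": [0,0,0],"grip": -0.3},
    {"linear": [0,0.001,-0.01],"angular": [0,0,0],"grip": -0.3},
    {"linear": [0,0.001,-0.005],"angular": [0,0,0],"grip": -0.3},
  ],
)

```text
t: 3.58
tool_pos: [628.4, 185.4, 33.9]
tool_rot: [0.0, 0.729, 0.684, 0.0]
contact_force: [1.2, -0.2, -0.1]
finger_gap: 30.1
gripper_force: 0.0
```

Run:
```python
from h import *
im,d=grab('wrist');s=np.load('pics/wrist.npz');T=Rq(s['q']).as_matrix();print(s['p'],manip.get_obs()['finger_gap'],manip.get_obs()['contact_force'])
for u in (340,350,440,450,330,460):
  for v in (340,350,356,360,364,368,372,380,400,420):
    q=pts('wrist',[(u*.7,v*.7)])[0]; print(u,v,q.round(0),(T.T@(q-s['p'])).round(0))
```

```text
[628.43063695 185.41865675  33.8923018 ] 30.05265986616751 [-1.04093845 -0.50094267 -0.23305833]
340 340 [599. 176.  12.] [-12. -29.  22.]
340 350 [599. 170.  12.] [-17. -29.  22.]
340 356 [598. 167.  12.] [-21. -29.  22.]
340 360 [598. 164.  12.] [-23. -29.  22.]
340 364 [609. 196.  77.] [  9. -20. -43.]
340 368 [610. 196.  81.] [ 10. -19. -47.]
340 372 [610. 196.  84.] [ 10. -19. -50.]
340 380 [611. 197.  90.] [ 10. -18. -56.]
340 400 [612. 196. 101.] [ 10. -17. -67.]
340 420 [613. 196. 111.] [ 10. -16. -77.]
350 340 [604. 176.  12.] [-11. -24.  22.]
350 350 [604. 170.  12.] [-17. -24.  22.]
350 356 [603. 166.  12.] [-21. -24.  22.]
350 360 [603. 164.  12.] [-23. -24.  22.]
350 364 [613. 196.  77.] [  9. -16. -43.]
350 368 [613. 196.  81.] [ 10. -16. -47.]
350 372 [614. 196.  84.] [ 10. -16. -50.]
350 380 [614. 196.  90.] [ 10. -15. -56.]
350 400 [614. 193.  96.] [  7. -14. -62.]
350 420 [614. 187.  99.] [  1. -14. -65.]
440 340 [651. 167.   0.] [-17.  24.  34.]
440 350 [651. 161.  -0.] [-23.  24.  34.]
440 356 [651. 157.  -0.] [-27.  24.  34.]
440 360 [650. 155.  -0.] [-29.  24.  
[... 816 characters left out ...]
 165.  12.] [-23. -34.  22.]
330 364 [592. 162.  12.] [-25. -34.  22.]
330 368 [592. 160.  12.] [-28. -35.  22.]
330 372 [592. 158.  12.] [-30. -35.  22.]
330 380 [606. 193.  82.] [  6. -23. -49.]
330 400 [609. 197. 102.] [ 10. -20. -68.]
330 420 [611. 196. 111.] [  9. -18. -77.]
460 340 [662. 166.  -0.] [-17.  34.  34.]
460 350 [661. 160.   0.] [-23.  35.  34.]
460 356 [661. 156.  -0.] [-27.  35.  34.]
460 360 [661. 154.  -0.] [-29.  35.  34.]
460 364 [661. 152.   0.] [-31.  35.  34.]
460 368 [661. 149.  -0.] [-34.  35.  34.]
460 372 [651. 193.  83.] [  9.  22. -49.]
460 380 [650. 194.  89.] [ 10.  21. -55.]
460 400 [648. 194. 101.] [ 10.  19. -67.]
460 420 [647. 194. 111.] [ 10.  18. -77.]
```

Request:
servo_tool(
  increments=[
    {"linear": [0,0,0.02],"angular": [0,0,0],"grip": -0.3},
    {"linear": [0,0,0.035],"angular": [0,0,0],"grip": -0.3},
    {"linear": [0,0,0.045],"angular": [0,0,0],"grip": -0.3},
    {"linear": [0,0,0.045],"angular": [0,0,0],"grip": -0.3},
  ],
)

```text
t: 4.12
tool_pos: [627.0, 184.8, -12.9]
tool_rot: [-0.001, 0.729, 0.684, -0.001]
contact_force: [-0.6, 0.1, -0.5]
finger_gap: 29.9
gripper_force: 0.0
```

Free of contact, as the offset predicts. Close.

Request:
servo_tool(
  increments=[
    {"linear": [0,0,0],"angular": [0,0,0],"grip": -0.7},
    {"linear": [0,0,0],"angular": [0,0,0],"grip": -1},
    {"linear": [0,0,0],"angular": [0,0,0],"grip": -1},
    {"linear": [0,0,0],"angular": [0,0,0],"grip": -1},
  ],
  squeeze=60,
)

```text
t: 4.62
tool_pos: [628.8, 185.5, -10.6]
tool_rot: [0.0, 0.729, 0.684, 0.001]
contact_force: [0.7, -0.0, 0.4]
finger_gap: 11.8
gripper_force: 58.8
```

Run:
```python
from h import *
im,d=grab('wrist');s=np.load('pics/wrist.npz');T=Rq(s['q']).as_matrix();print(s['p'],manip.get_obs()['contact_force'])
for v in range(300,400,8):
    q=pts('wrist',[(280,v*.7)])[0]; print(v,q.round(0),(T.T@(q-s['p'])).round(0))
o=manip.get_obs();p0=o['tool_pos'];M0=Rq(o['tool_rot']).as_matrix();print(o['joint_pos'])
a=np.radians(-3.5);tx=np.array([np.cos(a),np.sin(a),0]);ty=np.array([-np.sin(a),np.cos(a),0])
pv=np.array([416.5,207.5,0])
for d in (4,8,12,16,20,24,28):
    Q=R.from_rotvec(-ty*np.radians(d)).as_matrix()
    plan(pv+Q@(p0-pv),Q@M0,p0,M0)
```

```text
[628.78289766 185.48037014 -10.61900851] [0.42265097 0.06890714 0.60017633]
300 [633. 230.  64.] [ 44.   1. -74.]
308 [632. 227.  64.] [ 42.   1. -75.]
316 [632. 225.  64.] [ 40.   1. -74.]
324 [632. 223.  63.] [ 37.   1. -74.]
332 [632. 220.  63.] [ 35.   1. -74.]
340 [632. 218.  64.] [ 33.   1. -74.]
348 [632. 216.  64.] [ 31.   1. -74.]
356 [632. 214.  64.] [ 28.   1. -75.]
364 [631. 211.  64.] [ 26.   1. -75.]
372 [631. 208.  64.] [ 23.   1. -74.]
380 [631. 206.  64.] [ 21.   1. -74.]
388 [631. 204.  64.] [ 18.   1. -75.]
396 [631. 201.  64.] [ 16.   1. -74.]
[-0.00678987  0.7461796  -0.49879825  1.42757083  0.38093425  1.06279371
 -0.64287109]
lin [0.0, 0.0002, -0.0149] ang [-4.0, 0.01, -0.0] rows 0.2 0.4
lin [0.0, -0.0006, -0.0298] ang [-8.0, 0.02, -0.0] rows 0.5 0.7
lin [0.0, -0.0024, -0.0446] ang [-12.0, 0.03, -0.01] rows 0.7 1.1
lin [0.0, -0.0053, -0.0592] ang [-16.0, 0.04, -0.01] rows 1.0 1.5
lin [0.0, -0.0091, -0.0736] ang [-20.0, 0.05, -0.01] rows 1.2 1.9
lin [0.0, -0.014, -0.0877] ang [-24.0, 0.06, -0.01] rows 1.4 2.2
lin [0.0, -0.0198, -0.1014] ang [-28.0, 0.07, -0.01] rows 1.7 2.6
```

Request:
servo_tool(
  increments=[
    {"linear": [0,0.0002,-0.0075],"angular": [-2,0,0],"grip": -1},
    {"linear": [0,0.0002,-0.0149],"angular": [-4,0,0],"grip": -1},
    {"linear": [0,0,-0.0224],"angular": [-6,0,0],"grip": -1},
    {"linear": [0,-0.0006,-0.0298],"angular": [-8,0,0],"grip": -1},
    {"linear": [0,-0.0015,-0.0372],"angular": [-10,0,0],"grip": -1},
    {"linear": [0,-0.0024,-0.0446],"angular": [-12,0,0],"grip": -1},
    {"linear": [0,-0.0038,-0.0519],"angular": [-14,0,0],"grip": -1},
    {"linear": [0,-0.0053,-0.0592],"angular": [-16,0,0],"grip": -1},
    {"linear": [0,-0.0071,-0.0664],"angular": [-18,0,0],"grip": -1},
    {"linear": [0,-0.0091,-0.0736],"angular": [-20,0,0],"grip": -1},
  ],
)

```text
t: 5.92
tool_pos: [618.7, 185.9, 62.8]
tool_rot: [0.127, 0.718, 0.674, 0.119]
contact_force: [-0.2, 0.0, -1.0]
finger_gap: 11.2
gripper_force: 58.7
```

Run:
```python
from h import *
o=manip.get_obs();print(o['joint_pos'],o['finger_gap'])
# plan relative from 20deg pose: 
a=np.radians(-3.5);ty=np.array([-np.sin(a),np.cos(a),0]);pv=np.array([416.5,207.5,0])
p0=o['tool_pos'];M0=Rq(o['tool_rot']).as_matrix()
for d in (2,4,6,8,9):
    Q=R.from_rotvec(-ty*np.radians(d)).as_matrix();plan(pv+Q@(p0-pv),Q@M0,p0,M0)
```

```text
[-0.07752691  0.42699269 -0.44086704  1.79638514  0.54909405  0.71443116
 -0.89594213] 11.161226424637395
lin [-0.0, 0.0002, -0.0074] ang [-2.0, 0.0, 0.0] rows 0.1 0.2
lin [-0.0, 0.0002, -0.0148] ang [-4.0, 0.01, 0.0] rows 0.2 0.4
lin [-0.0, -0.0, -0.0223] ang [-6.0, 0.01, 0.01] rows 0.4 0.6
lin [-0.0, -0.0006, -0.0297] ang [-8.0, 0.02, 0.01] rows 0.5 0.7
lin [-0.0, -0.0009, -0.0334] ang [-9.0, 0.02, 0.01] rows 0.5 0.8
```

Request:
servo_tool(
  increments=[
    {"linear": [0,0.0002,-0.0074],"angular": [-2,0,0],"grip": -1},
    {"linear": [0,0.0002,-0.0148],"angular": [-4,0,0],"grip": -1},
    {"linear": [0,0,-0.0223],"angular": [-6,0,0],"grip": -1},
    {"linear": [0,-0.0006,-0.0297],"angular": [-8,0,0],"grip": -1},
    {"linear": [0,-0.0009,-0.0334],"angular": [-9,0,0],"grip": -1},
    {"linear": [0,-0.0009,-0.0334],"angular": [-9,0,0],"grip": -1},
    {"linear": [0,-0.0009,-0.0334],"angular": [-9,0,0],"grip": -1},
    {"linear": [0,-0.0009,-0.0334],"angular": [-9,0,0],"grip": -1},
  ],
)

```text
t: 6.92
tool_pos: [606.6, 186.7, 92.9]
tool_rot: [0.182, 0.706, 0.662, 0.171]
contact_force: [-0.5, 0.1, 0.1]
finger_gap: 11.1
gripper_force: 59.2
```

Run:
```python
from h import *
o=manip.get_obs();print(o['joint_pos'],o['finger_gap'])
im,d=grab('wrist');cv2.imwrite('pics/w3.png',cv2.resize(im,(800,600)))
t,_=grab('top')
```

```text
[-0.17593862  0.2989418  -0.37176444  1.95206426  0.71582028  0.58765525
 -1.11498755] 11.14367729669684
```

View pics/w3.png

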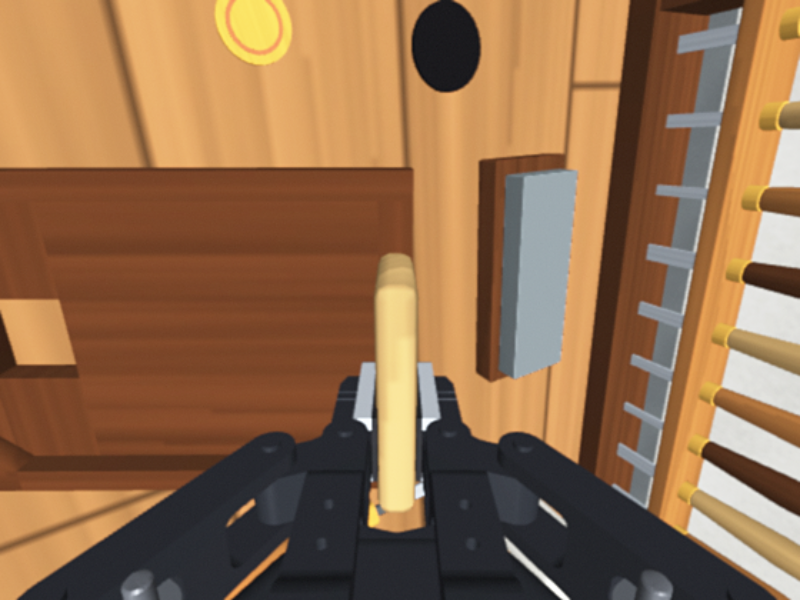

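Run:
```python
from h import *
for n in('top','scene'):
    im,d=grab(n); hsv=cv2.cvtColor(im,cv2.COLOR_BGR2HSV)
    ms=((hsv[...,0]>17)&(hsv[...,0]<28)&(hsv[...,1]>140)&(hsv[...,2]>130)).astype(np.uint8)
    k,l,st,ce=cv2.connectedComponentsWithStats(ms)
    for i in range(1,k):
        if st[i,4]>25:
            print(n,ce[i].round(1),st[i],pts(n,[ce[i]]).round(1))
a=np.radians(-3.5);ty=np.array([-np.sin(a),np.cos(a),0]);tx=np.array([np.cos(a),np.sin(a),0])
Q=R.from_rotvec(-ty*np.radians(29)).as_matrix()
e=np.array([416.5,207.5,0])+Q@(tx*30+[0,0,13.5]);print(e)
for n in('top','scene'):
    c=manip.camera_params(n);q=np.array(c['view'])@np.r_[e,1];print(n,c['cx']-c['fx']*q[0]/q[2],c['cy']+c['fy']*q[1]/q[2])
```

```text
top [165.5 212.1] [161 207  10  11  80] [[586.7 325.9   2.3]]
top [205.7 262.6] [201 255  10  15  80] [[433.7 194.6  29.6]]
scene [382.  213.2] [376 208  13  10  63] [[437.3 216.2  31.7]]
scene [399.8 282.5] [393 276  15  14  56] [[586.3 327.5   2.1]]
scene [400.1 282.4] [396 279   9   8  52] [[585.9 328.2   2.3]]
[436.15692869 206.29773074  26.35165465]
top 201.84458164507805 261.7911836205628
scene 378.2340542113732 212.40818476580307
```

Run:
```python
from h import *
for n,(u,v) in dict(top=(203,262),scene=(379,212)).items():
    im=np.load(f'pics/{n}.npz')['im']; h=cv2.cvtColor(im,cv2.COLOR_BGR2HSV).astype(int)
    w=h[v-14:v+15:2,u-16:u+17:2]
    print(n);[print(' '.join(f'{a[0]:2d}/{a[1]:3d}/{a[2]:3d}' for a in r)) for r in w[::2,::1]]
im1=np.load('pics/top.npz')['im'][235:285,175:235];im2=np.load('pics/scene.npz')['im'][185:245,340:412]
cv2.imwrite('pics/c2.png',np.hstack([cv2.resize(im1,(400,333),interpolation=3),cv2.resize(im2,(400,333),interpolation=3)]))
```

```text
top
105/ 20/ 26 90/ 10/ 25  0/  0/ 33 20/ 14/ 53 24/ 21/ 60 15/102/103 15/122/136 15/122/138 15/122/138 15/123/137 15/125/129 13/148/ 86 11/150/ 80 12/150/ 80 12/150/ 80 12/156/ 80 11/148/ 81
30/ 13/ 76 30/ 14/ 74 30/ 15/ 70 23/ 16/ 64 30/ 13/ 59 23/ 17/ 59 14/103/102 15/123/131 15/124/132 15/124/132 15/127/124 13/146/ 84 11/152/ 79 12/152/ 79 12/148/ 79 11/152/ 79 11/152/ 79
30/ 13/ 58 23/ 17/ 59 30/ 13/ 58 30/ 13/ 59 20/ 13/ 58 20/ 13/ 59 16/ 48/ 69 19/136/144 19/144/165 19/148/153 18/153/112 13/154/ 81 12/148/ 79 11/151/ 81 12/148/ 79 11/150/ 80 12/150/ 80
30/ 18/ 58 30/ 13/ 58 30/ 18/ 58 23/ 17/ 59 23/ 17/ 59 30/ 13/ 59 38/ 18/ 58 18/ 83/ 86 20/140/159 19/143/170 17/142/169 19/146/148 15/155/ 87 12/152/ 79 12/155/ 79 12/151/ 81 12/149/ 82
23/ 17/ 61 23/ 17/ 60 23/ 17/ 59 23/ 17/ 59 23/ 17/ 60 23/ 17/ 59 23/ 17/ 60 19/110/109 20/141/165 20/143/171 17/144/167 19/144/161 16/151/101 11/154/ 78 11/150/ 80 12/149/ 82 12/149/ 82
23/ 15/ 69 30/ 12/ 62 30/ 17/ 60 23/ 16/ 63 30/ 16/ 65 23/ 14/ 71 16/107/119 17/141/163 17/144/167 18/140/167 19/145/155 17/153/108 12/151/ 81 12/153/ 80 12/150
[... 1254 characters left out ...]
0/ 20/ 38 20/108/ 80 14/146/154 18/148/169 20/154/171 19/144/175 14/146/169 19/149/171 12/125/ 53 12/133/ 73 11/133/ 73 12/131/ 74
102/ 16/ 82 128/ 20/ 50 111/ 34/ 52 98/ 28/ 36 108/ 32/ 40 15/103/ 82 12/114/ 58 13/127/ 56 11/110/ 65 16/139/ 81 18/142/113 16/141/107 13/137/ 80 12/143/ 75 11/103/ 52 11/139/ 64 12/131/ 78
132/ 38/ 34 150/ 18/ 29 102/ 36/ 35 150/ 14/ 36 13/146/ 77 12/137/ 78 13/125/106 14/126/136 14/124/134 12/129/ 91 13/127/ 76 13/128/ 78 11/141/ 74 11/126/ 77 12/124/ 80  7/117/ 59 15/134/ 63
38/ 35/ 29 143/ 26/ 39 11/122/ 71 13/121/ 80 11/134/ 74 14/142/ 79 11/129/ 81 14/129/ 79 11/134/ 76 12/136/ 75 14/136/ 77 13/131/ 78 12/146/ 75 13/129/ 77 11/127/ 76 11/132/ 77 12/146/ 77
```

View pics/c2.png

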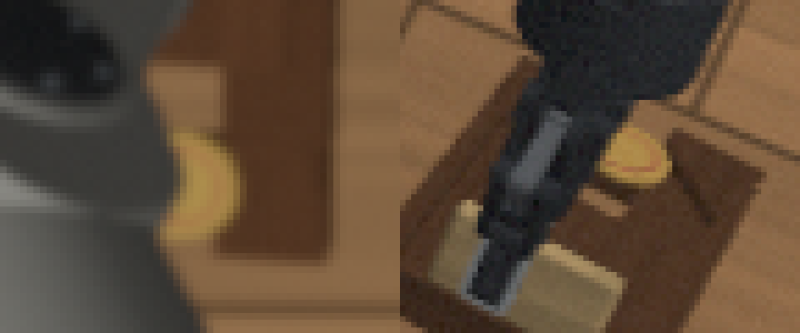

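Run:
```python
from h import *
o=manip.get_obs()
a=np.radians(-3.5);ty=np.array([-np.sin(a),np.cos(a),0]);pv=np.array([416.5,207.5,0])
p0=o['tool_pos'];M0=Rq(o['tool_rot']).as_matrix();print(p0)
for d in range(3,30,2):
    Q=R.from_rotvec(ty*np.radians(d)).as_matrix();plan(pv+Q@(p0-pv),Q@M0,p0,M0)
plan([628.5,185.5,-10.9],yaw(86.4),p0,M0)
```

```text
[606.54026938 186.72268829  92.98371371]
lin [0.0, -0.0009, 0.0111] ang [3.0, -0.01, -0.0] rows 0.2 0.3
lin [0.0, -0.0018, 0.0184] ang [5.0, -0.01, -0.01] rows 0.3 0.5
lin [0.0, -0.0029, 0.0258] ang [7.0, -0.02, -0.01] rows 0.4 0.7
lin [0.0, -0.0043, 0.033] ang [9.0, -0.02, -0.01] rows 0.5 0.8
lin [0.0, -0.006, 0.0403] ang [11.0, -0.03, -0.01] rows 0.7 1.0
lin [0.0, -0.0079, 0.0474] ang [13.0, -0.03, -0.02] rows 0.8 1.2
lin [0.0, -0.0101, 0.0545] ang [15.0, -0.04, -0.02] rows 0.9 1.4
lin [0.0, -0.0125, 0.0615] ang [17.0, -0.04, -0.02] rows 1.0 1.6
lin [0.0001, -0.0152, 0.0685] ang [19.0, -0.04, -0.02] rows 1.1 1.8
lin [0.0001, -0.018, 0.0753] ang [21.0, -0.05, -0.03] rows 1.2 2.0
lin [0.0001, -0.0212, 0.082] ang [23.0, -0.05, -0.03] rows 1.4 2.1
lin [0.0001, -0.0245, 0.0886] ang [25.0, -0.06, -0.03] rows 1.5 2.3
lin [0.0001, -0.0281, 0.0951] ang [27.0, -0.06, -0.03] rows 1.6 2.5
lin [0.0001, -0.0319, 0.1014] ang [29.0, -0.07, -0.04] rows 1.7 2.7
lin [0.0002, -0.031, 0.1016] ang [28.94, 0.01, -0.05] rows 1.7 2.7
```

Request:
servo_tool(
  increments=[
    {"linear": [0,-0.0009,0.0111],"angular": [3,0,0],"grip": -1},
    {"linear": [0,-0.0029,0.0258],"angular": [7,0,0],"grip": -1},
    {"linear": [0,-0.006,0.0403],"angular": [11,0,0],"grip": -1},
    {"linear": [0,-0.0101,0.0545],"angular": [15,0,0],"grip": -1},
    {"linear": [0,-0.0152,0.0685],"angular": [19,0,0],"grip": -1},
    {"linear": [0,-0.0212,0.082],"angular": [23,0,0],"grip": -1},
    {"linear": [0,-0.0265,0.092],"angular": [26,0,0],"grip": -1},
    {"linear": [0,-0.0295,0.098],"angular": [28,0,0],"grip": -1},
    {"linear": [0,-0.031,0.1014],"angular": [29,0,0],"grip": -1},
    {"linear": [0,-0.031,0.1014],"angular": [29,0,0],"grip": -1},
  ],
)

```text
t: 8.38
tool_pos: [629.9, 184.7, -10.5]
tool_rot: [0.001, 0.729, 0.684, 0.0]
contact_force: [0.6, -1.5, -2.4]
finger_gap: 11.6
gripper_force: 59.2
```

Request:
servo_tool(
  increments=[
    {"linear": [0,0,0],"angular": [0,0,0],"grip": -1},
    {"linear": [0,0,0],"angular": [0,0,0],"grip": -0.6},
    {"linear": [0,0,0],"angular": [0,0,0],"grip": -0.3},
    {"linear": [0,0,0],"angular": [0,0,0],"grip": -0.3},
    {"linear": [0,0,-0.03],"angular": [0,0,0],"grip": -0.3},
    {"linear": [0,0,-0.09],"angular": [0,0,0],"grip": -0.3},
    {"linear": [0,0,-0.12],"angular": [0,0,0],"grip": -0.3},
    {"linear": [0,0,-0.12],"angular": [0,0,0],"grip": -0.3},
  ],
)

```text
t: 9.38
tool_pos: [631.2, 186.7, 113.8]
tool_rot: [0.002, 0.729, 0.684, 0.004]
contact_force: [0.7, 0.1, 0.4]
finger_gap: 29.9
gripper_force: 0.0
```

Run:
```python
from h import *
o=manip.get_obs();print(o['joint_pos'])
plan([445,185,110],yaw(86.4))
plan([445,205,110],yaw(-93.6))
```

```text
[ 6.27681718e-04  6.31836767e-01 -5.28646698e-01  1.29395883e+00
  3.15961474e-01  1.28970972e+00 -5.91518554e-01]
lin [-0.0135, -0.1857, 0.0024] ang [0.41, -0.18, -0.05] rows 3.0 0.0
lin [0.0065, -0.187, 0.0024] ang [-0.28, -0.64, 179.95] rows 3.0 16.8
```

Request:
servo_tool(
  increments=[
    {"linear": [0.006,-0.187,0.01],"angular": [0.4,-0.2,0],"grip": 0.46},
    {"linear": [0.006,-0.187,0.01],"angular": [0.4,-0.2,0],"grip": 0.46},
    {"linear": [0.006,-0.187,0.01],"angular": [0.4,-0.2,0],"grip": 0.46},
    {"linear": [0.006,-0.187,0.01],"angular": [0.4,-0.2,0],"grip": 0.46},
    {"linear": [0.006,-0.187,0.01],"angular": [0.4,-0.2,0],"grip": 0.46},
  ],
)

```text
t: 10.0
tool_pos: [442.6, 202.5, 99.2]
tool_rot: [-0.001, 0.729, 0.684, -0.004]
contact_force: [0.3, 0.1, 0.6]
finger_gap: 62.3
gripper_force: 0.0
```

Run:
```python
from h import *
o=manip.get_obs();print(o['tool_pos'],o['joint_pos'],o['finger_gap'])
im,d=grab('wrist');cv2.imwrite('pics/w4.png',cv2.resize(im,(800,600)))
s=np.load('pics/wrist.npz');T=Rq(s['q']).as_matrix()
for u in range(250,560,12):
  for v in range(340,420,2):
    q=T.T@(pts('wrist',[(u*.7,v*.7)])[0]-s['p'])
    if q[2]<-25: print(u,v,q.round(0));break
```

```text
[442.62861825 202.45695006  99.16783507] [ 0.03346745  0.32636823 -0.61611276  1.79347752  0.2093306   1.09598642
 -0.71930097] 62.311827455099234
250 412 [  6. -44. -67.]
262 392 [  5. -44. -55.]
274 386 [  6. -41. -52.]
286 372 [ 10. -37. -50.]
298 370 [  9. -34. -48.]
310 406 [ -7. -31. -44.]
490 370 [  9.  32. -48.]
502 370 [ 10.  36. -49.]
514 382 [  9.  39. -55.]
526 388 [  5.  44. -53.]
538 400 [  5.  45. -60.]
```

View pics/w4.png

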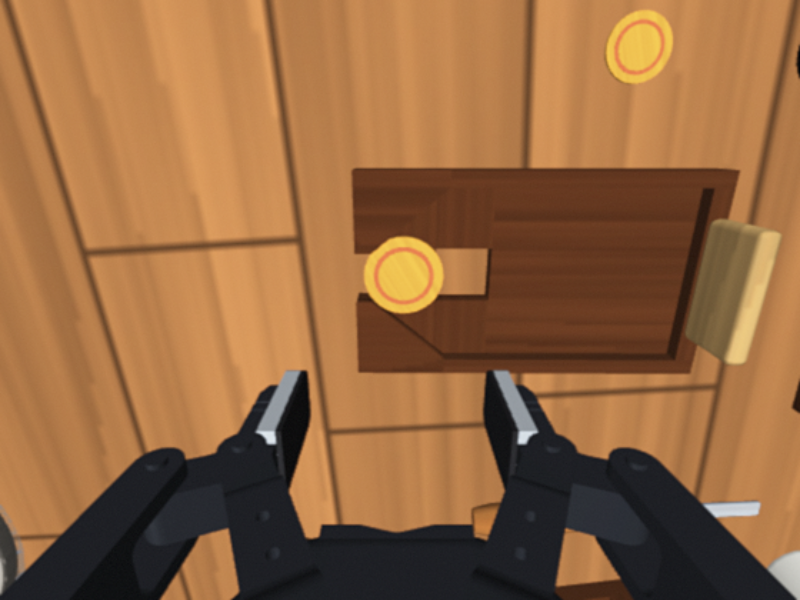

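Run:
```python
from h import *
s=np.load('pics/wrist.npz');im=s['im'];h=cv2.cvtColor(im,cv2.COLOR_BGR2HSV)
print(h[192,283],h[192,262],h[175,300])
m=np.zeros(im.shape[:2],np.uint8);m[155:230,245:320]=1
ms=((im[...,2]>180)&(h[...,1]>110)&(h[...,0]>17)).astype(np.uint8)*m
c=max(cv2.findContours(ms,0,1)[0],key=cv2.contourArea);e=cv2.fitEllipse(c);print(e)
C=pts('wrist',[e[0]],z=15)[0];print('med',C)
s7=.7
t=pts('wrist',[(353*s7,169*s7),(739*s7,171*s7),(692*s7,373*s7),(359*s7,373*s7)],z=22);print(t.round(1))
n=pts('wrist',[(444*s7,249*s7),(488*s7,249*s7),(488*s7,296*s7)],z=12);print(n.round(1))
plan([C[0],C[1],70],yaw(86.4))
```

```text
[ 22 168 241] [ 11 167 233] [ 22 166 243]
((282.1274108886719, 192.0526123046875), (52.320777893066406, 54.553489685058594), 79.1760025024414)
med [446.54754557 206.941106    15.        ]
[[421.9 273.   22. ]
 [639.5 258.   22. ]
 [633.2 129.5  22. ]
 [413.3 142.6  22. ]]
[[473.  221.   12. ]
 [500.4 219.2  12. ]
 [500.5 188.1  12. ]]
lin [0.0045, 0.0025, 0.0296] ang [-0.35, 0.19, -0.12] rows 0.5 0.0
```

Request:
servo_tool(
  increments=[
    {"linear": [0.004,0.0025,0.04],"angular": [-0.35,0.2,0],"grip": 0.46},
    {"linear": [0.004,0.0025,0.09],"angular": [-0.35,0.2,0],"grip": 0.46},
    {"linear": [0.004,0.0025,0.105],"angular": [-0.35,0.2,0],"grip": 0.46},
    {"linear": [0.004,0.0025,0.105],"angular": [-0.35,0.2,0],"grip": 0.46},
    {"linear": [0.004,0.0025,0.105],"angular": [-0.35,0.2,0],"grip": 0.46},
  ],
)

```text
t: 10.68
tool_pos: [446.7, 207.7, -3.6]
tool_rot: [0.0, 0.729, 0.684, 0.002]
contact_force: [0.8, 0.1, 0.8]
finger_gap: 62.3
gripper_force: 0.0
```

Run:
```python
from h import *
plan([446.5,206.9,-38],yaw(86.4));plan([446.5,206.9,-38],yaw(86.4))
```

```text
lin [-0.0009, -0.0002, 0.0344] ang [0.13, -0.11, -0.07] rows 0.5 0.0
lin [-0.0009, -0.0002, 0.0344] ang [0.13, -0.11, -0.07] rows 0.5 0.0
```

Request:
servo_tool(
  increments=[
    {"linear": [-0.0005,0,0.018],"angular": [0,0,0],"grip": 0.46},
    {"linear": [-0.0005,0,0.028],"angular": [0,0,0],"grip": 0.46},
    {"linear": [-0.0005,0,0.034],"angular": [0,0,0],"grip": 0.46},
    {"linear": [-0.0005,0,0.034],"angular": [0,0,0],"grip": 0.46},
  ],
)

```text
t: 11.18
tool_pos: [444.6, 206.2, -39.2]
tool_rot: [-0.0, 0.729, 0.684, -0.0]
contact_force: [-0.3, 0.6, -1.1]
finger_gap: 62.4
gripper_force: 0.0
```

Run:
```python
from h import *
o=manip.get_obs();print(o['tool_pos'],o['contact_force'],o['finger_gap'])
im,d=grab('wrist');s=np.load('pics/wrist.npz');T=Rq(s['q']).as_matrix();h=cv2.cvtColor(im,cv2.COLOR_BGR2HSV)
ms=((im[...,2]>150)&(h[...,1]>110)&(h[...,0]>17)&(h[...,0]<28)).astype(np.uint8)
k,l,st,ce=cv2.connectedComponentsWithStats(ms)
for i in range(1,k):
    if st[i,4]>300: q=pts('wrist',[ce[i]],z=15)[0];print(ce[i],st[i],q,T.T@(q-s['p']))
for u in range(286,320,4):
  for v in range(340,420,2):
    q=pts('wrist',[(u*.7,v*.7)])[0];q=np.r_[q[2],T.T@(q-s['p'])]
    if q[3]<-25: print(u,v,q.round(0));break
```

```text
[444.59395967 206.15926587 -39.19610039] [-0.25140191  0.56612045 -1.12309813] 62.44998030557944
[283.16923077 277.91923077] [ 230  233  104   93 3120] [447.64423988 208.69555153  15.        ] [  2.72220329   2.83751292 -54.19863819]
[281.43079987 281.8708928 ] [ 249  253   66   58 3013] [446.6867803  206.57582382  15.        ] [  0.54587427   2.01680238 -54.19783432]
286 340 [ -0.  17. -39. -39.]
290 340 [  0.  17. -38. -39.]
294 340 [  0.  17. -36. -40.]
298 340 [ -0.  17. -35. -39.]
302 340 [  0.  17. -33. -39.]
306 340 [ 22.  27. -27. -61.]
310 340 [ 22.  27. -26. -61.]
314 340 [ 22.  27. -25. -61.]
318 340 [ 22.  27. -23. -61.]
```

Request:
servo_tool(
  increments=[
    {"linear": [0,0.001,0],"angular": [0,0,0],"grip": 0.25},
    {"linear": [0,0.001,0],"angular": [0,0,0],"grip": 0.1},
    {"linear": [0,0.001,0],"angular": [0,0,0],"grip": 0.1},
    {"linear": [0,0.001,0],"angular": [0,0,0],"grip": 0.1},
  ],
  squeeze=40,
)

```text
t: 11.72
tool_pos: [446.6, 206.4, -38.5]
tool_rot: [0.0, 0.729, 0.684, 0.001]
contact_force: [0.5, -1.3, 6.3]
finger_gap: 47.8
gripper_force: 32.8
```

Request:
servo_tool(
  increments=[
    {"linear": [0,0.001,0],"angular": [0,0,0],"grip": -0.2},
    {"linear": [0,0.001,0],"angular": [0,0,0],"grip": -0.2},
    {"linear": [0,0.001,-0.003],"angular": [0,0,0],"grip": -0.2},
    {"linear": [0,0.001,-0.008],"angular": [0,0,0],"grip": -0.2},
    {"linear": [0,0.001,-0.008],"angular": [0,0,0],"grip": -0.2},
  ],
)

```text
t: 12.35
tool_pos: [446.6, 206.0, -31.1]
tool_rot: [-0.0, 0.729, 0.684, -0.0]
contact_force: [0.2, -0.1, -0.1]
finger_gap: 47.2
gripper_force: 41.2
```

Run:
```python
from h import *
im,d=grab('wrist');s=np.load('pics/wrist.npz');T=Rq(s['q']).as_matrix();cv2.imwrite('pics/w5.png',cv2.resize(im,(800,600)))
```

```text
(no output)
```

View pics/w5.png

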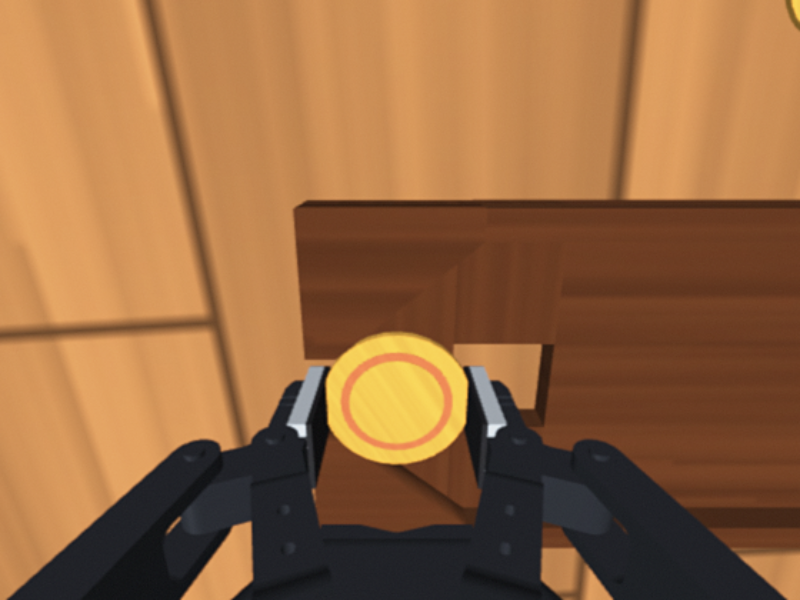

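```bash
cat >> h.py <<'E'
def disc():
    s=np.load('pics/wrist.npz');im=s['im'];h=cv2.cvtColor(im,cv2.COLOR_BGR2HSV);T=Rq(s['q']).as_matrix()
    ms=((im[...,2]>130)&(h[...,1]>110)&(h[...,0]>17)&(h[...,0]<28)).astype(np.uint8)
    ms[:225]=0;ms[335:]=0;ms[:,:220]=0;ms[:,335:]=0
    hull=cv2.convexHull(max(cv2.findContours(ms,0,1)[0],key=cv2.contourArea));e=cv2.fitEllipse(hull)
    m=np.zeros_like(ms);cv2.ellipse(m,(e[0],(e[1][0]*.85,e[1][1]*.85),e[2]),1,-1)
    vv,uu=np.nonzero(m[::3,::3]);P=(pts('wrist',np.c_[uu*3,vv*3])-s['p'])@T
    c,P0=np.median(P,0),P; n=np.linalg.svd(P-P.mean(0))[2][2];n*=-np.sign(n[2])
    cc=(pts('wrist',[e[0]])[0]-s['p'])@T
    print('ellipse',e,'centre tool',cc.round(1),'normal tool',n.round(3),'rms',((P-P.mean(0))@n).std().round(2)); return cc,n
E
python3 - <<'E'
from h import *
cc,n=disc()
E
```

```text
ellipse ((277.16461181640625, 278.29443359375), (92.09646606445312, 102.51512145996094), 89.1110610961914) centre tool [  1.9  -0.  -53.3] normal tool [ 0.007  0.002 -1.   ] rms 0.28
```

```bash
cat >> h.py <<'E'
def seatframe(az,sl=28):
    a,b=np.radians([az,sl]);xs=np.array([np.cos(b)*np.cos(a),np.cos(b)*np.sin(a),np.sin(b)]);n=np.array([-np.sin(b)*np.cos(a),-np.sin(b)*np.sin(a),np.cos(b)])
    return xs,n,frame(xs,-n)
E
python3 - <<'E'
from h import *
xs,n,M=seatframe(6.7);S=np.array([533.7,-191,99.4])+1.5*n
t=S+70*n-50*xs-M@np.array([1.5,0,-51.8]);print(t,xs,n)
o=manip.get_obs();p=o['tool_pos'];M0=Rq(o['tool_rot']).as_matrix()
plan(p+[0,0,150],M0);plan(t,M,p+[0,0,150],M0);plan(t+[0,0,40],M,p+[0,0,150],M0)
E
```

```text
[ 479.35331391 -197.38426833   92.6162821 ] [0.87691763 0.10301415 0.46947156] [-0.46626538 -0.05477359  0.88294759]
lin [0.0, -0.0001, -0.15] ang [0.0, 0.0, 0.0] rows 2.4 0.0
lin [-0.4005, 0.0584, 0.0261] ang [-19.47, 23.33, 77.94] rows 6.5 7.8
lin [-0.4005, 0.0584, -0.0139] ang [-19.47, 23.33, 77.94] rows 6.5 7.8
```

Request:
servo_tool(
  increments=[
    {"linear": [0,0,-0.02],"angular": [0,0,0],"grip": -0.2},
    {"linear": [0,0,-0.06],"angular": [0,0,0],"grip": -0.2},
    {"linear": [0,0,-0.11],"angular": [0,0,0],"grip": -0.2},
    {"linear": [0,0,-0.15],"angular": [0,0,0],"grip": -0.2},
    {"linear": [0,0,-0.15],"angular": [0,0,0],"grip": -0.2},
  ],
)

```text
t: 13.02
tool_pos: [448.9, 207.3, 121.8]
tool_rot: [0.001, 0.729, 0.684, 0.003]
contact_force: [0.1, 0.8, -0.6]
finger_gap: 46.8
gripper_force: 41.4
```

Request:
servo_tool(
  increments=[
    {"linear": [-0.045,0.006,-0.003],"angular": [-2.2,2.6,8.7],"grip": -0.2},
    {"linear": [-0.09,0.013,-0.006],"angular": [-4.4,5.2,17.4],"grip": -0.2},
    {"linear": [-0.135,0.02,-0.009],"angular": [-6.5,7.8,26],"grip": -0.2},
    {"linear": [-0.18,0.026,-0.012],"angular": [-8.7,10.4,34.7],"grip": -0.2},
    {"linear": [-0.225,0.033,-0.014],"angular": [-10.8,13,43.3],"grip": -0.2},
    {"linear": [-0.27,0.04,-0.014],"angular": [-13,15.6,52],"grip": -0.2},
    {"linear": [-0.315,0.046,-0.014],"angular": [-15.1,18.1,60.6],"grip": -0.2},
    {"linear": [-0.36,0.052,-0.014],"angular": [-17.3,20.7,69.3],"grip": -0.2},
    {"linear": [-0.4,0.0584,-0.014],"angular": [-19.5,23.3,77.9],"grip": -0.2},
    {"linear": [-0.4,0.0584,-0.014],"angular": [-19.5,23.3,77.9],"grip": -0.2},
  ],
)

```text
t: 14.28
tool_pos: [476.7, -199.7, 130.2]
tool_rot: [-0.014, 0.969, 0.053, 0.24]
contact_force: [0.7, 0.7, -0.4]
finger_gap: 47.5
gripper_force: 41.4
```

Run:
```python
from h import *
o=manip.get_obs();print(o['tool_pos'],o['joint_pos'])
xs,n,M=seatframe(6.7);S=np.array([533.7,-191,99.4])+1.5*n
plan(S+70*n-50*xs-M@np.array([1.5,0,-51.8]),M)
```

```text
[ 476.73592757 -199.65555772  130.22242618] [ 0.76281484  0.04323487 -0.16171493  2.12341917 -0.50852571  0.6618943
 -0.5025758 ]
lin [-0.015, -0.0019, 0.0346] ang [0.1, 0.22, -0.38] rows 0.6 0.0
```

Request:
servo_tool(
  increments=[
    {"linear": [-0.014,-0.001,0.018],"angular": [0.1,0.2,-0.3],"grip": -0.2},
    {"linear": [-0.014,-0.001,0.034],"angular": [0.1,0.2,-0.3],"grip": -0.2},
    {"linear": [-0.014,-0.001,0.034],"angular": [0.1,0.2,-0.3],"grip": -0.2},
    {"linear": [-0.014,-0.001,0.034],"angular": [0.1,0.2,-0.3],"grip": -0.2},
  ],
)

```text
t: 14.78
tool_pos: [482.9, -194.7, 96.0]
tool_rot: [-0.014, 0.968, 0.061, 0.243]
contact_force: [0.5, -1.1, -0.6]
finger_gap: 47.6
gripper_force: 41.4
```

Run:
```python
from h import *
im,d=grab('wrist');s=np.load('pics/wrist.npz');print(s['p']);cv2.imwrite('pics/w6.png',cv2.resize(im,(800,600)))
disc()
xs,n,M=seatframe(6.7);S=np.array([533.7,-191,99.4])
# predicted boss pixel
c=manip.camera_params('wrist');T=np.eye(4);T[:3,:3]=Rq(s['q']).as_matrix();T[:3,3]=s['p']
q=np.linalg.inv(T@np.array(c['tool_from_camera']))@np.r_[S,1];print('pred px',c['cx']-c['fx']*q[0]/q[2],c['cy']+c['fy']*q[1]/q[2])
# depth map -> world -> seat frame heights
vv,uu=np.mgrid[10:225:2,120:440:2];g=np.c_[uu.ravel(),vv.ravel()]
P=pts('wrist',g);A=np.c_[P[:,:2],np.ones(len(P))];z=P[:,2];m=(abs((P-S)@n+10)<5)&(abs((P-S)@xs)<90)&(abs(P[:,1]-S[1])<60)
for i in range(8):
    k=np.linalg.lstsq(A[m],z[m],rcond=None)[0];r=z-A@k;m=m&(abs(r)<max(1,2*np.std(r[m])))
print('ground',k,m.sum(),'slope',np.degrees(np.arctan(np.hypot(k[0],k[1]))),'az',np.degrees(np.arctan2(k[1],k[0])))
nn=np.array([-k[0],-k[1],1]);nn/=np.linalg.norm(nn);hh=(P@nn-k[2]*nn[2])
rel=P-S; near=(np.linalg.norm(rel-np.outer(rel@nn,nn),axis=1)<24)&(hh>7)&(hh<13)
print('boss pts',near.sum(),'h',np.median(hh[near]),'mid',(P[near].min(0)+P[near].max(0))/2,P[near].mean(0))
np.savez('pics/hh.npz',uu=uu,hh=hh.reshape(uu.shape))
b=((hh>7)&(hh<13)&(np.linalg.norm(rel,axis=1)<45)).reshape(uu.shape)
for r in b[::2,::1][:, ::2]: 
    if r.any(): print(''.join('#' if x else '.' for x in r))
```

```text
[ 482.94054009 -194.69323206   96.02606743]
ellipse ((277.1275939941406, 251.23793029785156), (119.34471130371094, 147.90028381347656), 179.38063049316406) centre tool [ 17.1   1.  -53.2] normal tool [-0.997  0.003 -0.083] rms 11.92
pred px 279.68045920626736 159.814600241126
ground [ 5.26859217e-01  5.63075993e-02 -1.84626792e+02] 7027 slope 27.91730846648214 az 6.100278671816306
boss pts 560 h 10.097590717289592 mid [ 533.07548225 -189.90665644   96.10409409] [ 532.74521424 -189.87904602   96.75453006]
.......................................##.......................................
.......................................###......................................
......................................####......................................
..............................###.....#####....###..............................
...............................####.......#...####..............................
...............................###.#......#....###..............................
...............................#............#...##..............................
.......................
[... 977 characters left out ...]
........########....................................
.....................................######.....................................
.................................#............#.................................
...............................#...#........#...................................
...............................#......####......................................
...............................##....#.........#................................
...............................####..#.......###................................
........................................#.....##................................
......................................###.......................................
```

```bash
cat > rel.py <<'E'
from h import *
s=np.load('pics/wrist.npz');T=Rq(s['q']).as_matrix()
vv,uu=np.mgrid[10:400:1,130:430:1]
c=manip.camera_params('wrist');d=s['d'][10:400,130:430]
C=np.stack([(uu-c['cx'])/c['fx']*d,-(vv-c['cy'])/c['fy']*d,-d],-1).reshape(-1,3)
X=np.array(c['tool_from_camera']);P=C@X[:3,:3].T+X[:3,3]
# disc top: tool z about -53, |y|<24
m=(abs(P[:,2]+53.3)<1.5)&(abs(P[:,1])<23.4)&(abs(P[:,0]-1)<30);D=P[m]
w=abs(D[:,1])<6;print('disc n',m.sum(),'x',np.percentile(D[w,0],[.5,99.5]),'z',D[:,2].mean(), 'plane',np.linalg.lstsq(np.c_[D[:,:2],np.ones(len(D))],D[:,2],rcond=None)[0])
S=(np.array([533.2,-190,97])-s['p'])@T;print('S approx',S)
m=(abs(P[:,0]-S[0])<70)&(abs(P[:,1]-S[1])<60)&(P[:,2]>-35)
k=None;A=np.c_[P[:,:2],np.ones(len(P))];z=P[:,2];m&=abs(z-(S[2]+10))<6
for i in range(8):
    k=np.linalg.lstsq(A[m],z[m],rcond=None)[0];r=z-A@k;m&=abs(r)<max(.8,2*np.std(r[m]))
h=-(z-A@k);print('ground plane tool',k.round(4))
for i in range(4):
    q=(h>7)&(h<12.5)&(np.hypot(P[:,0]-S[0],P[:,1]-S[1])<22);B=P[q]
    S=np.array([(np.percentile(B[:,0],.5)+np.percentile(B[:,0],99.5))/2,(np.percentile(B[:,1],.5)+np.percentile(B[:,1],99.5))/2,B[:,2].mean()])
print('boss tool',S.round(2),'mean',B.mean(0).round(2),'size',np.ptp(B,axis=0).round(1),'h',h[q].mean().round(2))
E
python3 rel.py
```

```text
disc n 7112 x [-24.20298719  25.49766103] z -53.31798498811518 plane [ 2.16023162e-03  1.51224906e-04 -5.33222968e+01]
S approx [44.94006103  1.59359304 22.952988  ]
ground plane tool [ 4.20000e-03 -7.10000e-03  3.28682e+01]
boss tool [44.16  1.31 22.92] mean [44.45  1.41 22.92] size [35.5 35.2  5.4] h 10.12
```

Request:
servo_tool(
  increments=[
    {"linear": [0.02,0.0013,0.015],"angular": [0,0,0],"grip": -0.2},
    {"linear": [0.0437,0.0013,0.03],"angular": [0,0,0],"grip": -0.2},
    {"linear": [0.0437,0.0013,0.045],"angular": [0,0,0],"grip": -0.2},
    {"linear": [0.0437,0.0013,0.06],"angular": [0,0,0],"grip": -0.2},
    {"linear": [0.0437,0.0013,0.06],"angular": [0,0,0],"grip": -0.2},
    {"linear": [0.0437,0.0013,0.06],"angular": [0,0,0],"grip": -0.2},
  ],
)

```text
t: 15.58
tool_pos: [548.7, -189.0, 63.4]
tool_rot: [-0.014, 0.968, 0.059, 0.243]
contact_force: [0.1, -0.0, -0.6]
finger_gap: 47.2
gripper_force: 41.4
```

Run:
```python
from h import *
im,d=grab('wrist');s=np.load('pics/wrist.npz');o=manip.get_obs();print(s['p'],o['contact_force'],o['finger_gap'])
xs,n,M=seatframe(6.3);S=np.array([533.1,-190,97.0]);T=Rq(s['q']).as_matrix()
dc=s['p']+T@np.array([.65,0,-50.3]);print('disc bottom vs boss, seat axes (x,y,z):',(dc-S)@xs,(dc-S)@np.cross(n,xs),(dc-S)@n)
cv2.imwrite('pics/w7.png',cv2.resize(im,(800,600)))
# plane of ground visible & disc
vv,uu=np.mgrid[10:400,130:430];c=manip.camera_params('wrist');d=s['d'][10:400,130:430]
C=np.stack([(uu-c['cx'])/c['fx']*d,-(vv-c['cy'])/c['fy']*d,-d],-1).reshape(-1,3)
X=np.array(c['tool_from_camera']);P=C@X[:3,:3].T+X[:3,3]
D=P[(abs(P[:,2]+53.3)<1.5)&(abs(P[:,1])<23.4)&(abs(P[:,0]-1)<30)];w=abs(D[:,1])<6
print('disc x',np.percentile(D[w,0],[.5,99.5]),np.linalg.lstsq(np.c_[D[:,:2],np.ones(len(D))],D[:,2],rcond=None)[0])
m=(P[:,0]>30)&(P[:,0]<75)&(abs(P[:,1])<45)&(P[:,2]>-36)
for i in range(10):
    k=np.linalg.lstsq(np.c_[P[m][:,:2],np.ones(m.sum())],P[m][:,2],rcond=None)[0];r=P@[-k[0],-k[1],1]-k[2];m&=abs(r)<max(.8,1.5*np.std(r[m]))
print('ground',k,m.sum())
```

```text
[ 548.6663237  -188.997721     63.42797461] [-0.81254626 -0.07566216  0.06604651] 46.96202322847627
disc bottom vs boss, seat axes (x,y,z): -1.4722040064437003 -0.92889976585552 13.34314695330603
disc x [-23.92861668  25.38821825] [ 2.60003780e-03 -9.61479502e-05 -5.32970778e+01]
ground [ 1.32390252e-02 -5.69333087e-03 -2.74703089e+01] 8611
```

View pics/w7.png

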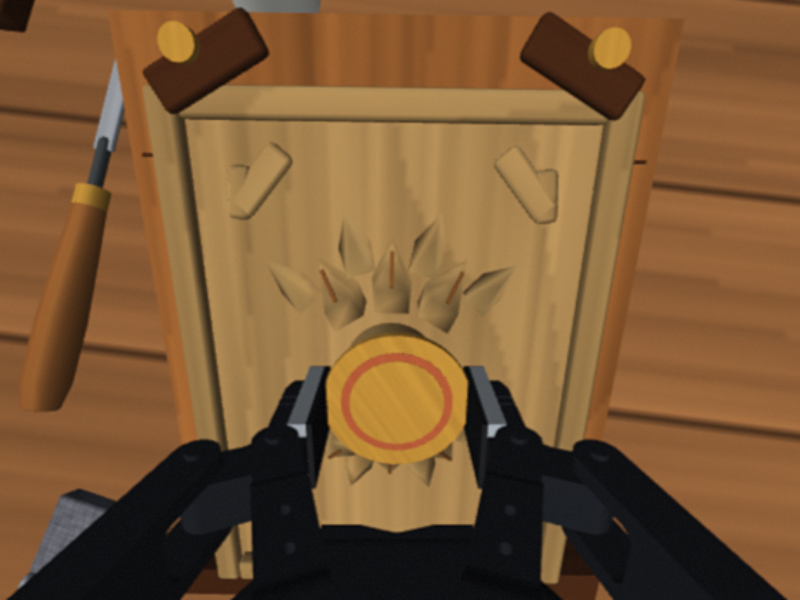

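Run:
```python
from h import *
s=np.load('pics/wrist.npz');T=Rq(s['q']).as_matrix()
for u in (388,393,398):
    print([ ((pts('wrist',[(u*.7,v*.7)])[0]-s['p'])@T).round(1).tolist() for v in range(296,334,4)])
```

```text
[[34.3, -1.7, -40.2], [33.2, -1.7, -41.0], [31.9, -1.7, -41.4], [30.3, -1.7, -41.1], [29.0, -1.7, -41.5], [21.5, -2.0, -26.4], [19.9, -2.1, -26.4], [18.6, -2.0, -27.4], [18.8, -2.0, -31.6], [19.0, -1.9, -35.8]]
[[34.4, -0.0, -40.4], [33.0, -0.0, -40.5], [31.9, -0.0, -41.5], [30.3, -0.0, -41.0], [28.9, -0.0, -41.3], [21.6, -0.1, -26.7], [19.9, -0.1, -26.6], [18.7, -0.1, -27.6], [19.0, -0.1, -32.1], [19.0, -0.1, -35.8]]
[[34.4, 1.7, -40.5], [33.3, 1.7, -41.4], [31.9, 1.7, -41.5], [30.2, 1.7, -40.9], [29.0, 1.7, -41.6], [21.6, 1.8, -26.7], [19.9, 1.8, -26.6], [18.6, 1.8, -27.3], [18.7, 1.7, -31.5], [18.8, 1.7, -35.3]]
```

Request:
servo_tool(
  increments=[
    {"linear": [0,0,0.005],"angular": [0,0,0],"grip": -0.2},
    {"linear": [0,0,0.009],"angular": [0,0,0],"grip": -0.2},
    {"linear": [0,0,0.0115],"angular": [0,0,0],"grip": -0.2},
    {"linear": [0,0,0.013],"angular": [0,0,0],"grip": -0.2},
    {"linear": [0,0,0.013],"angular": [0,0,0],"grip": -0.2},
    {"linear": [0,0,0.013],"angular": [0,0,0],"grip": -0.2},
  ],
)

```text
t: 16.38
tool_pos: [555.6, -188.0, 52.4]
tool_rot: [-0.014, 0.968, 0.06, 0.243]
contact_force: [-0.6, 0.0, -0.9]
finger_gap: 47.3
gripper_force: 41.4
```

```bash
cat > chk.py <<'E'
from h import *
F=np.mean([manip.get_obs()['contact_force'] for _ in range(1)],0)
grab('wrist');s=np.load('pics/wrist.npz');T=Rq(s['q']).as_matrix();print(manip.get_obs()['contact_force'],F,manip.get_obs()['finger_gap'])
f=lambda u,v:((pts('wrist',[(u*.7,v*.7)])[0]-s['p'])@T).round(1).tolist()
print('column',[f(393,v) for v in range(250,350,6)])
vv,uu=np.mgrid[230:335,225:330];g=np.c_[uu.ravel(),vv.ravel()];P=(pts('wrist',g)-s['p'])@T
h=cv2.cvtColor(s['im'],cv2.COLOR_BGR2HSV)
D=P[(abs(P[:,2]+53)<6)&(abs(P[:,1])<22)&(abs(P[:,0]-1)<24)]
k=np.linalg.lstsq(np.c_[D[:,:2],np.ones(len(D))],D[:,2],rcond=None)[0];print('disc plane',k.round(4),len(D))
E
python3 chk.py
```

```text
[-0.1445503  -0.35108332 -0.77553446] [-0.62670365  0.03085087 -0.89101631] 47.2679718926997
column [[50.4, 0.0, -40.2], [48.9, 0.0, -42.4], [47.5, 0.1, -44.6], [46.1, 0.1, -47.1], [44.2, 0.1, -47.4], [42.6, 0.1, -48.6], [41.1, 0.1, -50.1], [39.4, 0.1, -51.1], [37.7, 0.1, -51.8], [36.0, 0.1, -52.7], [34.2, 0.1, -53.2], [32.6, 0.1, -54.3], [30.7, 0.1, -54.5], [28.6, 0.1, -54.4], [25.0, 0.0, -51.1], [23.9, 0.0, -53.3], [21.6, 0.0, -52.9]]
disc plane [-1.70000e-03 -5.60000e-03 -5.32399e+01] 7498
```

Request:
servo_tool(
  increments=[
    {"linear": [0,0,0.0006],"angular": [0,0,0],"grip": -0.2},
    {"linear": [0,0,0.001],"angular": [0,0,0],"grip": -0.2},
    {"linear": [0,0,0.001],"angular": [0,0,0],"grip": -0.2},
  ],
)

```text
t: 16.8
tool_pos: [555.9, -188.0, 52.2]
tool_rot: [-0.014, 0.968, 0.06, 0.243]
contact_force: [-5.4, 1.2, 6.2]
finger_gap: 47.1
gripper_force: 42.0
```

Request:
servo_tool(
  increments=[
    {"linear": [0,0,0],"angular": [0,0,0],"grip": 0.14},
    {"linear": [0,0,0],"angular": [0,0,0],"grip": 0.2},
    {"linear": [0,0,0],"angular": [0,0,0],"grip": 0.3},
    {"linear": [0,0,0],"angular": [0,0,0],"grip": 0.4},
    {"linear": [0,0,0],"angular": [0,0,0],"grip": 0.4},
    {"linear": [0,0,0],"angular": [0,0,0],"grip": 0.4},
  ],
  squeeze=20,
)

```text
t: 17.55
tool_pos: [556.1, -187.9, 51.5]
tool_rot: [-0.014, 0.968, 0.06, 0.243]
contact_force: [1.0, 0.3, -0.5]
finger_gap: 59.8
gripper_force: 0.0
```

```bash
python3 chk.py
```

```text
[ 0.06649328  0.19090189 -0.44324934] [ 0.96240591  0.33492151 -0.48371081] 59.15912689784616
column [[50.7, 0.0, -41.4], [49.1, 0.0, -43.2], [47.7, 0.1, -45.4], [46.3, 0.1, -47.5], [44.7, 0.1, -48.9], [43.1, 0.1, -50.2], [41.3, 0.1, -50.7], [39.8, 0.1, -52.0], [38.1, 0.1, -53.0], [36.2, 0.1, -53.3], [34.7, 0.1, -54.5], [32.9, 0.1, -55.0], [30.8, 0.1, -54.8], [29.1, 0.1, -55.5], [20.6, -0.0, -41.2], [23.0, 0.0, -51.3], [22.1, 0.0, -53.9]]
disc plane [ 6.10000e-03 -1.04000e-02 -5.41288e+01] 7382
```

Request:
servo_tool(
  increments=[
    {"linear": [0,0,-0.005],"angular": [0,0,0],"grip": 0.4},
    {"linear": [0,0,-0.02],"angular": [0,0,0],"grip": 0.4},
    {"linear": [0,0,-0.06],"angular": [0,0,0],"grip": 0.4},
    {"linear": [-0.04,0,-0.1],"angular": [0,0,0],"grip": 0.4},
    {"linear": [-0.04,0,-0.1],"angular": [0,0,0],"grip": 0.4},
    {"linear": [-0.04,0,-0.1],"angular": [0,0,0],"grip": 0.4},
  ],
)

```text
t: 18.35
tool_pos: [474.4, -198.2, 121.7]
tool_rot: [-0.013, 0.968, 0.06, 0.244]
contact_force: [0.3, -0.1, 0.3]
finger_gap: 60.1
gripper_force: 0.0
```

Run:
```python
from h import *
im,d=grab('wrist');s=np.load('pics/wrist.npz');T=Rq(s['q']).as_matrix();h=cv2.cvtColor(im,cv2.COLOR_BGR2HSV)
print(s['p'])
vv,uu=np.mgrid[5:260,120:440];P=pts('wrist',np.c_[uu.ravel(),vv.ravel()]);Q=(P-s['p'])@T
S=(np.array([533.1,-190,97])-s['p'])@T;print('boss in tool pred',S)
r=np.hypot(Q[:,0]-S[0],Q[:,1]-S[1])
m=(r>40)&(r<60)&(abs(Q[:,1]-S[1])<50)
for i in range(10):
    k=np.linalg.lstsq(np.c_[Q[m][:,:2],np.ones(m.sum())],Q[m][:,2],rcond=None)[0];e=Q@[-k[0],-k[1],1]-k[2];m&=abs(e)<max(.8,1.5*np.std(e[m]))
hh=-e;print('ground',k.round(4),m.sum())
col=h[5:260,120:440].reshape(-1,3)
q=(hh>11.5)&(hh<14.6)&(r<30)&(col[:,1]>135);D=Q[q]
print('disc n',q.sum(),'h',hh[q].mean(),'centre',(np.percentile(D[:,:2],.5,axis=0)+np.percentile(D[:,:2],99.5,axis=0))/2,D.mean(0),'ext',np.percentile(D[:,:2],99.5,axis=0)-np.percentile(D[:,:2],.5,axis=0))
c=D.mean(0);i=np.hypot(D[:,0]-c[0],D[:,1]-c[1])<21;kk=np.linalg.lstsq(np.c_[D[i][:,:2],np.ones(i.sum())],D[i][:,2],rcond=None)[0];print('tilt deg vs ground',np.degrees(kk[:2]-k[:2]))
# leaf ring: inner radius up/down
L=(hh>14.5)&(hh<20)&(abs(Q[:,1]-c[1])<4)
up=Q[L&(Q[:,0]>c[0])][:,0];dn=Q[L&(Q[:,0]<c[0])][:,0];print('leaf inner up/down rel disc',np.percentile(up,1)-c[0],(np.percentile(dn,99)-c[0]) if len(dn) else None)
w=pts('wrist',[(0+276,200)]);print('disc world',s['p']+T@c)
```

```text
[ 474.4420209  -198.2360474   121.68767761]
boss in tool pred [40.48017543 -1.09410884 49.7818314 ]
ground [ 6.10000e-03 -4.80000e-03  5.96104e+01] 5912
disc n 3455 h 13.107254545426242 centre [37.55072271  0.48947749] [38.32146374  0.65130488 46.73238961] ext [48.6839123  47.55127907]
tilt deg vs ground [ 0.03763334 -0.05653858]
leaf inner up/down rel disc 28.70868847210128 -26.887991909967255
disc world [ 529.9921463  -192.13539593   98.66941011]
```

```bash
python3 -c "
from workcell import manip;print(manip.hand_in())"
```

```text
the job is handed in; nothing more can be done
None
```

The job is handed in after 18 s. The medallion lies flat on the seat, about 1 mm off centre by my last depth measurement. The tray was set back down flat near where it stood, but I did not re-measure it at the end. No bystander was touched as far as I could see, and the judge returned no verdict.

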